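Tidy the bedside cart: sort the eye-care things and nest the cup covers

TASK

Tidy the bedside cart: stand both eye-drop bottles in the smaller round tray; put the glass vial, standing, and the steel compact mirror, lying flat with its lid up as it is now, side by side in the larger round tray; and set the small domed cup cover, still upside down, into the upside-down large one so that it cups inside it and sits level on its bottom. Never let the glass vial fall over, and leave the spectacle case and the mug where they are.

Things in the scene. Friction and masses are not known exactly. Their poses are not given: they have to be found in the camera images.
- bottle_a: white eye-drop bottle, standing: round body 32 mm across from its foot to 42 mm up with a paper label round it, then a shoulder and a tapering white cap (22 to 14 mm across), 72 mm tall in all, 35 g. Origin: centre of its underside, z up its axis; yaw means nothing. The two bottles are alike; both go in the small tray.
- bottle_b: the second white eye-drop bottle, standing: round body 32 mm across from its foot to 42 mm up with a paper label round it, then a shoulder and a tapering white cap (22 to 14 mm across), 72 mm tall in all, 35 g. Origin: centre of its underside, z up its axis; yaw means nothing. 
- vial: amber glass vial, standing: straight round body 25 mm across and 40 mm high, short neck, flat aluminium cap 23 mm across at the top, 54 mm tall in all, 30 g. Origin: centre of its underside, z up its axis. Fragile.
- compact: closed round steel compact mirror lying flat: a disc 56 mm across and 16 mm thick, 70 g. Origin: centre of its underside, z up.
- cover_small: small grey plastic domed cup cover lying upside down (hollow upwards): flat crown 34 mm across at the bottom, sides flaring to a straight rim band 64 mm across (outside) from 26 to 40 mm up, 40 mm high, wall 4 mm, floor 5 mm thick, 50 g. Origin: centre of its underside (the crown), z up towards the rim.
- tray_large: larger grey round tray, loose, 300 g: 180 mm across the rim, flat floor 4 mm thick and about 164 mm across inside, wall 4 mm thick and 16 mm high. Origin: centre of its underside, z up. Home of the vial and the compact.
- tray_small: smaller grey round tray, loose, 220 g: 130 mm across the rim, flat floor 4 mm thick and about 114 mm across inside, wall 4 mm thick and 16 mm high. Origin: centre of its underside, z up. Home of the two eye-drop bottles.
- cover_large: large grey plastic domed cup cover, loose, lying upside down (hollow upwards): flat crown 56 mm across at the bottom, sides flaring to a rim 104 mm across, 30 mm high, wall 4 mm; its inner floor is flat, 5 mm above its underside and about 48 mm across. 120 g. Origin: centre of its underside (the crown), z up. With the small cover seated in it, the small one's rim stands 45 mm above the cart top, 15 mm above the large rim.
- spectacle_case: bystander: closed black spectacle case 160 x 62 x 42 mm, loose. Origin: centre of its underside, x along its length.
- mug: bystander: white mug 80 mm across and 90 mm tall, handle on its +y side, loose. Origin: centre of its underside.

How it is judged:
By the outcome, as a careful person would: the job done as asked, in the order asked, and still so for the second after the job is handed in, with the robot touching nothing.
It also fails if it takes over 122 s, if anything falls off the work surface, if the arm or the gripper's body presses on something with over 40 N, if the wrist force passes 120 N, or if a joint passes its speed limit or range.

ROBOT

A 6-joint arm with a two-finger parallel gripper is mounted at the origin on the work surface. World frame = base frame: x ahead of the robot, y to its left, z up, the work surface at z = 0. Lengths are in mm, angles in rad, forces in N, time in s.
With the tool pointing down it reaches from about 350 to 775 mm from the base axis. Payload 7.3 kg.
Tool frame: the origin (TCP) lies at the very end of the fingers, on their centre line; the grasp point (between the pads) lies 19 mm behind it; x points along the fingers, z is the direction in which the jaws open and shut, and the axes are right-handed (so a half turn about x gives the same grasp; the last joint's range is limited). The gripper opens to 92 mm and grips with 3 to 60 N. Pads are 19 mm wide; open, the fingers measure 130 mm over their backs; the gripper's body (75 mm by 190 mm) begins 47 mm behind the grasp point.
Start: joints at [-1.3, 0.342, 1.524, -0, 1.275, -0.146], TCP at [212.563, -480.064, 226.741] pointing down, gripper open.
Joint ranges: [-2.53, 2.53], [-0.77, 2.02], [0.04, 2.7], [-1, 4.14], [0.28, 2.66], [-3.11, 3.11]. Speed limits (rad/s): [2.57, 2.57, 3.14, 3.14, 3.14, 3.14].

INTERFACE

Orientations are given as [roll, pitch, yaw] about the fixed x, y, z axes, in that order (R = Rz(yaw) Ry(pitch) Rx(roll)).
In Python, from plant import * gives the robot as it stands.
- The arm moves only by the tool carry_out, never from a script. Its argument "rows" is a list of rows, each a list of 4 numbers: the shift along the world's x, y, z in mm, then the turn about the world's z in degrees. In form: [[x, y, z, twist], ...]. A call has 1 to 20 rows; each row is the pose to reach, as a shift and turn from the pose measured when the call began; what a row does not reach only later rows make up. A row lasts 1/12 s, in which the tool goes at most 41.7 mm and 7.16 degrees, less where a joint would pass 70% of its speed; a pose out of reach is approached as far as the arm can. A call with a gripper value outside its range is refused whole. "hand" is the finger opening in mm, from 0 to 91.8, set as the call begins (left out, the last holds). The fingers move at their own pace and stop on an object; the grip force is fixed at half the most. Time passes only in rows, so rows that repeat a pose let the fingers close. It gives the time, the measured TCP pose, the force and the opening at its end, in the units of the state.
- get_obs(): the state, without advancing time (a new reading comes with each control period).
- capture(name): name is "scene" or "top" or "wrist"; returns the picture (400x640x3 uint8, red, green, blue); there is no depth.
- camera_info(name): a dict with "camera_matrix" (3x3 intrinsics, pixels), "pose" (4x4, takes a point from camera to world coordinates); the wrist camera has in their place "mount" (4x4, takes a point from camera to tool coordinates, whose origin is the TCP and whose axes are the tool frame's). Camera axes: x right, y down, z forward; pixel columns grow to the right and rows downward; lengths in mm; the calibration is good to about 2 mm. A picture is of the moment at which its call begins: read the wrist's pose just before it. camera_info takes no time and is no camera call.
- close_job(): hands the job in, once; it reports no verdict.
The state is a dict: "time": time; "joint_positions": joint angles; "dq": joint speeds; "tau": joint torques, N m; "tool_pos": TCP position; "tcp_rot": TCP orientation; "contact_force": force on the tool from outside, world axes, zero at the start; "moment": the same for the moment, N m; "grip_width": finger opening in mm.
Only numpy, scipy, OpenCV 4.12 (cv2) and the standard library are available. Lean on these libraries where they do the work, as an engineer would, in place of code of your own. Each camera call takes 0.05 s, during which the arm holds its last target. There are 200 camera calls.

## Working session

There is one attempt and no reset: what is moved stays moved. The work goes in short steps, Python scripts to look and compute and a tool call to move; the robot and the scene stay as the last step left them, time stands still between calls to the robot, and variables do not carry over. Pictures are saved under pics/ and viewed, about 12 in all and at most 16, crops included, and the job is handed in when it is done.

Besides the shell and the picture viewer there is one more tool, called after "Request:" as name(argument=value, ...), one argument or row to a line, values as JSON. carry_out: Moves the arm, as the interface text tells. Its arguments: {"type":"object","properties":{"rows":{"type":"array"},"hand":{"type":"number"}},"required":["rows"]}

```bash
ls; mkdir -p pics; python3 - <<'E'
from plant import *
import cv2
for n in ("scene","top"):
    im=capture(n); cv2.imwrite(f"pics/{n}0.png",im[:,:,::-1])
    c=camera_info(n); print(n,c["camera_matrix"],c["pose"])
print(camera_info("wrist")); print(get_obs())
E
```

```text
pics
scene [[399.24143902   0.         319.96447796]
 [  0.         399.24143902 203.93004271]
 [  0.           0.           1.        ]] [[ 8.04536652e-01  3.10711894e-01 -5.06141181e-01  1.11563918e+03]
 [ 5.93846342e-01 -4.32640585e-01  6.78357315e-01 -8.17601568e+02]
 [-8.20353017e-03 -8.46333411e-01 -5.32590329e-01  6.71887876e+02]
 [ 0.00000000e+00  0.00000000e+00  0.00000000e+00  1.00000000e+00]]
top [[500.22067907   0.         329.37853955]
 [  0.         500.22067907 198.21143155]
 [  0.           0.           1.        ]] [[ 1.85695143e-02 -9.85369681e-01  1.69415950e-01  3.04280871e+02]
 [-9.99452049e-01 -2.29377600e-02 -2.38633617e-02  1.85171261e+01]
 [ 2.74002555e-02 -1.68879988e-01 -9.85255691e-01  1.34247201e+03]
 [ 0.00000000e+00  0.00000000e+00  0.00000000e+00  1.00000000e+00]]
{'camera_matrix': array([[355.21826711,   0.        , 315.14912793],
       [  0.        , 355.21826711, 201.08061358],
       [  0.        ,   0.        ,   1.        ]]), 'mount': array([[ 7.14918642e-04, -3.02766525e-01,  9.53064489e-01,
        -1.58392508e+02],
       [-2.53607823e-04, -
[... 208 characters left out ...]
    1.00000000e+00]])}
{'time': 0.1, 'joint_positions': array([-1.29998850e+00,  3.42633662e-01,  1.52490699e+00,  1.01753581e-05,
        1.27538308e+00, -1.45985474e-01]), 'dq': array([-1.11740223e-03, -2.42021860e-03, -1.71545103e-03, -3.38596060e-05,
       -8.62330933e-05, -8.60671709e-04]), 'tau': array([ 2.36901156e-03, -4.32004023e+01, -2.44696158e+01,  7.20771868e-02,
        5.26158046e-02, -3.60297042e-05]), 'tool_pos': array([ 212.4712356 , -479.70054146,  226.12957474]), 'tcp_rot': array([2.98829699, 1.56946521, 1.83429099]), 'contact_force': array([-0.41224636,  1.19422584,  0.37292975]), 'moment': array([-0.03866255, -0.04322024, -0.04278274]), 'grip_width': 91.65321485776145}
```

View pics/top0.png

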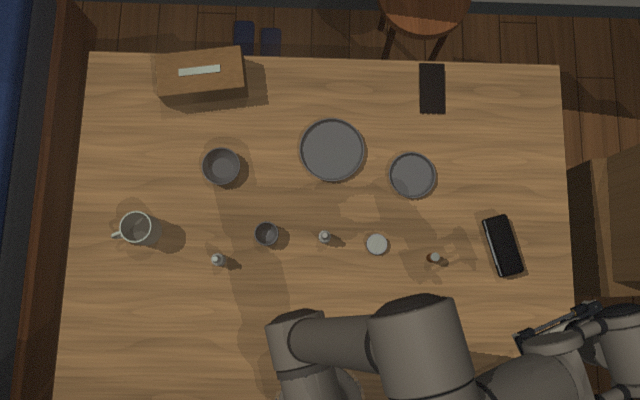

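View pics/scene0.png

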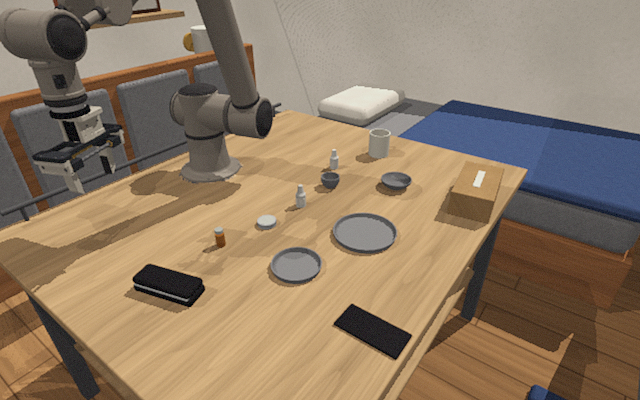

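Top view: mug (137,228), large cover (222,167), small cover (266,233), bottles (324,237) and (217,260), compact (377,244), vial (435,258), trays at (332,150) and (412,175), case (503,246). I'll enlarge it for closer pixel positions.

```bash
python3 - <<'E'
import cv2
im=cv2.imread("pics/top0.png")[110:290,190:470]
cv2.imwrite("pics/crop0.png",cv2.resize(im,(784,504),interpolation=cv2.INTER_CUBIC))
E
```

```text
(no output)
```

View pics/crop0.png

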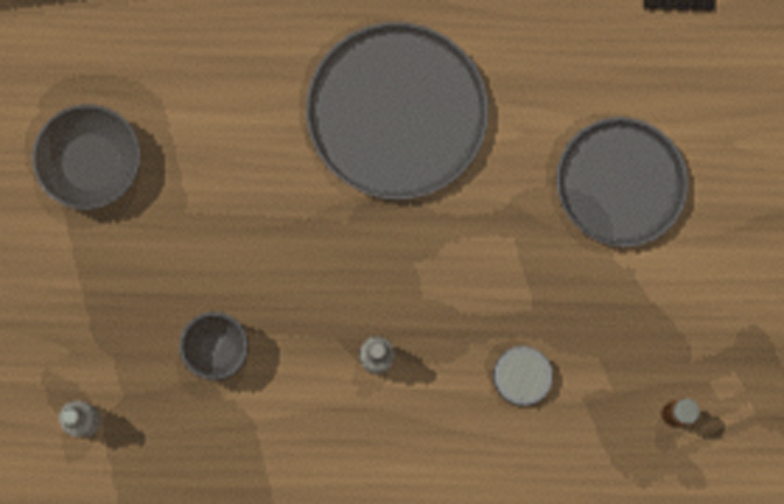

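The crop gives centres (in crop pixels, scale 2.8): large cover (87,157), large tray (398,111), small tray (622,183), small cover (214,346), bottle caps (377,351) and (69,418), compact (523,376), vial cap (686,411).

```bash
cat > h.py <<'E'
from plant import *
import cv2, numpy as np
from scipy.spatial.transform import Rotation as R
def toolT(o):
    T=np.eye(4); T[:3,:3]=R.from_euler('xyz',o["tcp_rot"]).as_matrix(); T[:3,3]=o["tool_pos"]; return T
def ray(K,P,u,v,z):
    d=P[:3,:3]@np.linalg.solve(K,[u,v,1]); s=(z-P[2,3])/d[2]; return (P[:3,3]+s*d)[:2].round(1)
def wpose(o): return toolT(o)@camera_info("wrist")["mount"]
E
python3 - <<'E'
from h import *
c=camera_info("top"); 
for n,u,v,z in [("covL",87,157,30),("trL",398,111,16),("trS",622,183,16),("covS",214,346,40),("botA",377,351,72),("botB",69,418,72),("comp",523,376,16),("vial",686,411,54)]:
    print(n,ray(c["camera_matrix"],c["pose"],190+u/2.8,110+v/2.8,z))
for n,u,v in [("caseL",490,276),("case",503,246),("mug",137,228)]:print(n,ray(c["camera_matrix"],c["pose"],u,v,42))
T=toolT(get_obs());print(T.round(3)); print(T@camera_info("wrist")["mount"])
E
```

```text
covL [610.5 278.3]
trL [667.4 -18.7]
trS [ 600.8 -238. ]
covS [431.1 149.1]
botA [426.6  -2. ]
botB [360.6 272.8]
comp [ 411.1 -141.9]
vial [ 379.  -287.8]
caseL [ 333.  -433.3]
case [ 411.4 -470.5]
mug [438.2 482.9]
[[-0.00000e+00  9.14000e-01  4.05000e-01  2.12471e+02]
 [ 1.00000e-03  4.05000e-01 -9.14000e-01 -4.79701e+02]
 [-1.00000e+00  0.00000e+00 -1.00000e-03  2.26130e+02]
 [ 0.00000e+00  0.00000e+00  0.00000e+00  1.00000e+00]]
[[ 4.04595155e-01 -8.71381040e-01 -2.77484853e-01  2.87628624e+02]
 [-9.14493651e-01 -3.86192854e-01 -1.20650080e-01 -4.47444857e+02]
 [-2.03047554e-03  3.02572574e-01 -9.53124186e-01  3.84537621e+02]
 [ 0.00000000e+00  0.00000000e+00  0.00000000e+00  1.00000000e+00]]
```

Request:
carry_out(
  rows=[
    [214, 478, -60, -24],
    [214, 478, -60, -24],
    [214, 478, -60, -24],
    [214, 478, -60, -24],
    [214, 478, -60, -24],
    [214, 478, -60, -24],
    [214, 478, -60, -24],
    [214, 478, -60, -24],
    [214, 478, -60, -24],
    [214, 478, -60, -24],
    [214, 478, -60, -24],
    [214, 478, -60, -24],
    [214, 478, -60, -24],
    [214, 478, -60, -24],
    [214, 478, -60, -24],
    [214, 478, -60, -24],
  ],
  hand=91.8,
)

```text
time: 1.43
tool_pos: [426.1, -1.9, 165.9]
tcp_rot: [-2.572, 1.569, 2.139]
contact_force: [0.4, -1.4, -0.3]
grip_width: 92.0
```

```bash
cat > look.py <<'E'
from h import *
import sys
o=get_obs(); im=capture("wrist"); cv2.imwrite(f"pics/{sys.argv[1]}.png",im[:,:,::-1])
np.save(f"pics/{sys.argv[1]}.npy",wpose(o)); print(o["time"],o["tool_pos"],toolT(o)[:3,2],o["joint_positions"])
E
python3 look.py w1
```

```text
1.4333 [426.05478716  -1.9445447  165.91567466] [-0.00129994 -0.99999855 -0.00110011] [-1.85579837e-01  2.29616188e-01  1.87051191e+00  1.10289940e-03
  1.04235862e+00  1.38595956e+00]
```

View pics/w1.png

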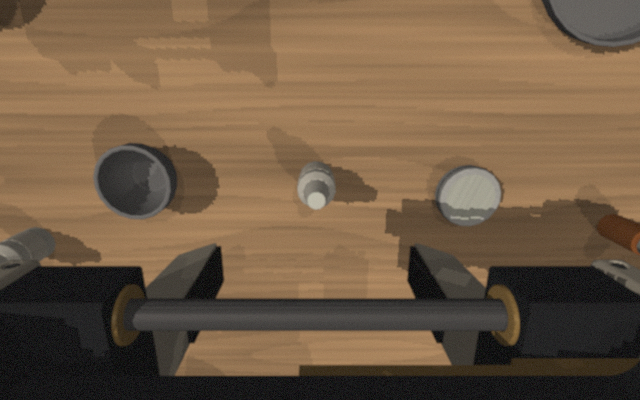

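Wrist view: bottle cap top at (316,200), small cover rim centre about (135,180), compact top centre about (470,195).

```bash
python3 - <<'E'
from h import *
P=np.load("pics/w1.npy");K=camera_info("wrist")["camera_matrix"]
for n,u,v,z in [("bot",316,200,72),("covS",135.5,180,40),("comp",470,194.5,16)]: print(n,ray(K,P,u,v,z))
E
```

```text
bot [428.8  -3.2]
covS [436.1 145.8]
comp [ 416.2 -142.5]
```

Request:
carry_out(
  rows=[
    [2, -1, -40, 0],
    [2, -1, -80, 0],
    [2, -1, -120, 0],
    [2, -1, -148, 0],
    [2, -1, -148, 0],
    [2, -1, -148, 0],
    [2, -1, -148, 0],
  ],
)

```text
time: 2.07
tool_pos: [429.1, -4.4, 19.5]
tcp_rot: [1.931, 1.569, 0.356]
contact_force: [0.9, -0.5, 0.8]
grip_width: 91.5
```

Request:
carry_out(
  rows=[
    [0, 0, 0, 0],
    [0, 0, 0, 0],
    [0, 0, 0, 0],
    [0, 0, 0, 0],
    [0, 0, 0, 0],
    [0, 0, 0, 0],
    [0, 0, 0, 0],
    [0, 0, 0, 0],
  ],
  hand=20,
)

```text
time: 2.73
tool_pos: [429.0, -4.4, 19.5]
tcp_rot: [1.994, 1.569, 0.419]
contact_force: [0.3, -0.3, 0.4]
grip_width: 42.9
```

Request:
carry_out(
  rows=[
    [0, 0, 0, 0],
    [0, 0, 0, 0],
    [0, 0, 0, 0],
    [0, 0, 0, 0],
    [0, 0, 0, 0],
  ],
)

```text
time: 3.15
tool_pos: [429.0, -4.4, 19.4]
tcp_rot: [1.994, 1.569, 0.419]
contact_force: [-0.3, 0.6, -0.1]
grip_width: 31.2
```

Request:
carry_out(
  rows=[
    [0, 0, 40, 0],
    [0, 0, 80, 0],
    [200, -235, 100, 0],
    [200, -235, 100, 0],
    [200, -235, 100, 0],
    [200, -235, 100, 0],
    [200, -235, 100, 0],
    [200, -235, 100, 0],
    [200, -235, 100, 0],
    [200, -235, 100, 0],
    [200, -235, 100, 0],
    [200, -235, 100, 0],
    [200, -235, 100, 0],
  ],
)

```text
time: 4.23
tool_pos: [628.1, -238.4, 118.7]
tcp_rot: [-2.929, 1.569, 1.78]
contact_force: [0.2, 0.4, -0.1]
grip_width: 31.1
```

```bash
python3 look.py w2
```

```text
4.2333 [ 628.08395649 -238.42663731  118.67021066] [-0.00389159 -0.99999063 -0.00189605] [-0.47748894  0.70140929  1.21647618  0.00159478  1.22493727  1.09665704]
```

View pics/w2.png

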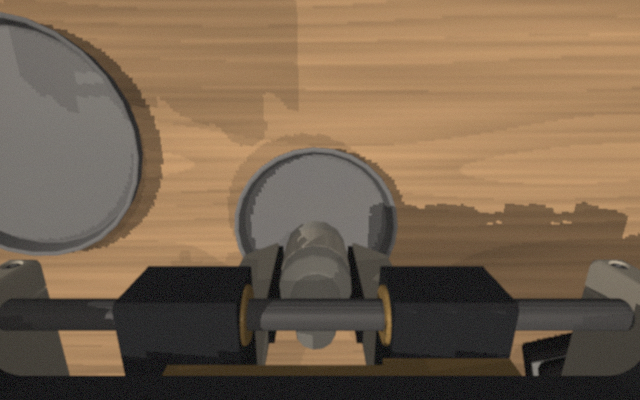

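Wrist view: small tray's far rim at (317,148), sides at (236,215) and (398,215); large tray's right rim at (143,150). The bottle hangs straight between the fingers.

```bash
python3 - <<'E'
from h import *
P=np.load("pics/w2.npy");K=camera_info("wrist")["camera_matrix"]
for n,u,v,z in [("far",317,148,16),("l",236,217,16),("r",398,217,16),("Lright",143,150,16),("Ltop",5,14,16)]: print(n,ray(K,P,u,v,z))
E
```

```text
far [ 668.2 -240.5]
l [ 614.3 -176.9]
r [ 613.9 -303.6]
Lright [ 667.2 -112. ]
Ltop [757.8 -34.2]
```

Request:
carry_out(
  rows=[
    [2, -1, -40, 0],
    [2, -1, -75, 0],
    [2, -1, -88, 0],
    [2, -1, -95, 0],
    [2, -1, -95, 0],
    [2, -1, -95, 0],
  ],
)

```text
time: 4.78
tool_pos: [630.6, -238.8, 25.5]
tcp_rot: [2.201, 1.569, 0.627]
contact_force: [0.8, 0.6, -1.0]
grip_width: 30.8
```

Request:
carry_out(
  rows=[
    [-1, 0, -2, 0],
    [-1, 0, -3, 0],
    [-1, 0, -3, 0],
  ],
)

```text
time: 5.03
tool_pos: [629.9, -238.7, 23.2]
tcp_rot: [1.827, 1.568, 0.254]
contact_force: [0.6, -0.1, 1.9]
grip_width: 30.9
```

Request:
carry_out(
  rows=[
    [0, 0, 0, 0],
    [0, 0, 0, 0],
    [0, 0, 0, 0],
    [0, 0, 0, 0],
    [0, 0, 25, 0],
    [0, 0, 60, 0],
    [0, 0, 100, 0],
    [0, 0, 130, 0],
    [0, 0, 140, 0],
  ],
  hand=50,
)

```text
time: 5.78
tool_pos: [632.0, -239.8, 169.4]
tcp_rot: [1.24, 1.56, -0.333]
contact_force: [0.4, -0.3, 0.6]
grip_width: 50.1
```

Request:
carry_out(
  rows=[
    [-267, 511, -10, 0],
    [-267, 511, -10, 0],
    [-267, 511, -10, 0],
    [-267, 511, -10, 0],
    [-267, 511, -10, 0],
    [-267, 511, -10, 0],
    [-267, 511, -10, 0],
    [-267, 511, -10, 0],
    [-267, 511, -10, 0],
    [-267, 511, -10, 0],
    [-267, 511, -10, 0],
    [-267, 511, -10, 0],
    [-267, 511, -10, 0],
    [-267, 511, -10, 0],
    [-267, 511, -10, 0],
    [-267, 511, -10, 0],
    [-267, 511, -10, 0],
  ],
  hand=75,
)

```text
time: 7.2
tool_pos: [364.9, 270.9, 159.1]
tcp_rot: [1.174, 1.56, -0.399]
contact_force: [0.4, -0.3, -0.2]
grip_width: 75.1
```

```bash
python3 look.py w3
```

```text
7.2 [364.925167   270.90197124 159.09872621] [-0.00172664 -0.99998945  0.00425691] [ 0.47567371  0.28417041  1.81536728 -0.00981803  1.03502089  2.05315762]
```

View pics/w3.png

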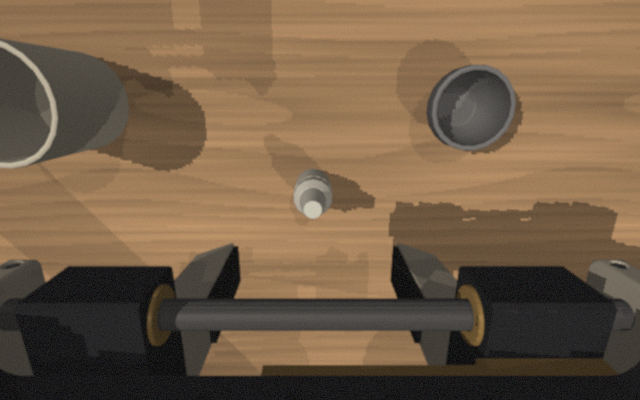

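Bottle B's cap top is at (313,209) and the small cover's rim centre at (472,107).

```bash
python3 - <<'E'
from h import *
P=np.load("pics/w3.npy");K=camera_info("wrist")["camera_matrix"]
for n,u,v,z in [("bot",313,209,72),("covS",472,107.5,40)]: print(n,ray(K,P,u,v,z))
E
```

```text
bot [363.8 271.4]
covS [434.  150.5]
```

Request:
carry_out(
  rows=[
    [-1, 0, -40, 0],
    [-1, 0, -80, 0],
    [-1, 0, -115, 0],
    [-1, 0, -141, 0],
    [-1, 0, -141, 0],
    [-1, 0, -141, 0],
  ],
)

```text
time: 7.75
tool_pos: [364.3, 269.1, 17.5]
tcp_rot: [0.919, 1.561, -0.657]
contact_force: [1.0, -0.1, -0.1]
grip_width: 75.0
```

Request:
carry_out(
  rows=[
    [0, 0, 0, 0],
    [0, 0, 0, 0],
    [0, 0, 0, 0],
    [0, 0, 0, 0],
    [0, 0, 0, 0],
    [0, 0, 0, 0],
    [0, 0, 0, 0],
    [0, 0, 0, 0],
    [0, 0, 0, 0],
    [0, 0, 0, 0],
  ],
  hand=20,
)

```text
time: 8.58
tool_pos: [364.5, 269.3, 17.8]
tcp_rot: [0.979, 1.561, -0.597]
contact_force: [-0.9, -0.4, 4.4]
grip_width: 30.8
```

Request:
carry_out(
  rows=[
    [0, 0, 40, 0],
    [0, 0, 80, 0],
    [0, 0, 110, 0],
    [210, -509, 112, 0],
    [210, -509, 112, 0],
    [210, -509, 112, 0],
    [210, -509, 112, 0],
    [210, -509, 112, 0],
    [210, -509, 112, 0],
    [210, -509, 112, 0],
    [210, -509, 112, 0],
    [210, -509, 112, 0],
    [210, -509, 112, 0],
    [210, -509, 112, 0],
    [210, -509, 112, 0],
    [210, -509, 112, 0],
    [210, -509, 112, 0],
    [210, -509, 112, 0],
    [210, -509, 112, 0],
    [210, -509, 112, 0],
  ],
)

```text
time: 10.25
tool_pos: [573.7, -238.1, 129.3]
tcp_rot: [0.994, 1.563, -0.581]
contact_force: [0.5, 0.2, 0.1]
grip_width: 31.3
```

Request:
carry_out(
  rows=[
    [0, -1, -40, 0],
    [0, -1, -80, 0],
    [0, -1, -97, 0],
    [0, -1, -104, 0],
    [0, -1, -107, 0],
    [0, -1, -107, 0],
    [0, -1, -107, 0],
  ],
)

```text
time: 10.83
tool_pos: [574.6, -238.8, 23.7]
tcp_rot: [1.009, 1.561, -0.565]
contact_force: [0.8, -0.5, -0.7]
grip_width: 31.2
```

Request:
carry_out(
  rows=[
    [0, 0, -1, 0],
    [0, 0, -2, 0],
    [0, 0, -2, 0],
  ],
)

```text
time: 11.08
tool_pos: [575.0, -238.9, 22.4]
tcp_rot: [1.018, 1.56, -0.556]
contact_force: [0.5, -0.0, -0.4]
grip_width: 31.5
```

Request:
carry_out(
  rows=[
    [0, 0, 0, 0],
    [0, 0, 0, 0],
    [0, 0, 0, 0],
    [0, 0, 0, 0],
    [0, 0, 25, 0],
    [0, 0, 60, 0],
    [0, 0, 100, 0],
    [0, 0, 130, 0],
    [0, 0, 140, 0],
  ],
  hand=50,
)

```text
time: 11.83
tool_pos: [577.1, -240.0, 168.2]
tcp_rot: [1.038, 1.551, -0.536]
contact_force: [1.2, 0.1, 1.2]
grip_width: 49.9
```

Request:
carry_out(
  rows=[
    [-194, -50, -10, 0],
    [-194, -50, -10, 0],
    [-194, -50, -10, 0],
    [-194, -50, -10, 0],
    [-194, -50, -10, 0],
    [-194, -50, -10, 0],
    [-194, -50, -10, 0],
    [-194, -50, -10, 0],
  ],
  hand=75,
)

```text
time: 12.5
tool_pos: [383.5, -290.2, 158.2]
tcp_rot: [1.046, 1.55, -0.529]
contact_force: [1.2, -0.1, 0.2]
grip_width: 74.8
```

```bash
python3 look.py w4
```

```text
12.5 [ 383.48982759 -290.23722822  158.23055087] [-0.00402872 -0.9999376   0.01041983] [-0.81126918  0.32214889  1.76163892  0.00671975  1.03785082  0.76010601]
```

View pics/w4.png

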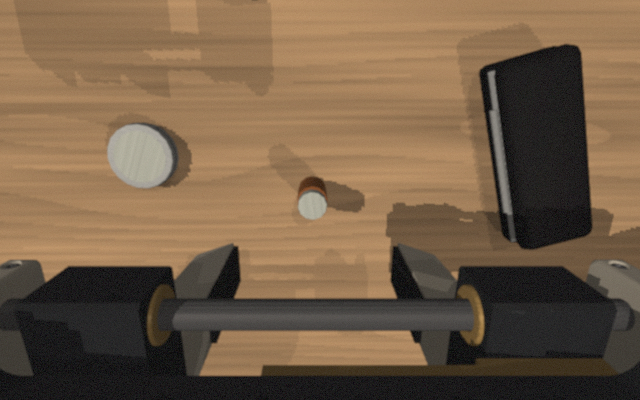

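Vial's cap centre is at (312,205) and the compact's top centre at (142,155); the case lies well clear on the right.

```bash
python3 - <<'E'
from h import *
P=np.load("pics/w4.npy");K=camera_info("wrist")["camera_matrix"]
for n,u,v,z in [("vial",312,205,54),("comp",142,155,16)]: print(n,ray(K,P,u,v,z))
E
```

```text
vial [ 380.8 -289.6]
comp [ 414.6 -145.2]
```

Request:
carry_out(
  rows=[
    [-3, 1, -40, 0],
    [-3, 1, -80, 0],
    [-3, 1, -115, 0],
    [-3, 1, -140, 0],
    [-3, 1, -150, 0],
    [-3, 1, -150, 0],
    [-3, 1, -150, 0],
    [-3, 1, -150, 0],
  ],
)

```text
time: 13.22
tool_pos: [382.0, -289.4, 8.8]
tcp_rot: [1.025, 1.548, -0.548]
contact_force: [0.1, -0.1, 1.0]
grip_width: 75.1
```

Request:
carry_out(
  rows=[
    [0, 0, 0, 0],
    [0, 0, 0, 0],
    [0, 0, 0, 0],
    [0, 0, 0, 0],
    [0, 0, 0, 0],
    [0, 0, 0, 0],
    [0, 0, 0, 0],
    [0, 0, 0, 0],
    [0, 0, 0, 0],
    [0, 0, 0, 0],
    [0, 0, 0, 0],
    [0, 0, 0, 0],
  ],
  hand=15,
)

```text
time: 14.22
tool_pos: [382.0, -289.3, 8.8]
tcp_rot: [1.026, 1.549, -0.546]
contact_force: [0.2, -0.8, 2.0]
grip_width: 24.4
```

Request:
carry_out(
  rows=[
    [0, 0, 30, 0],
    [0, 0, 70, 0],
    [0, 0, 110, 0],
    [20, 17, 115, 0],
    [45, 38, 115, 0],
    [75, 62, 115, 0],
    [105, 87, 115, 0],
    [135, 112, 115, 0],
    [165, 138, 115, 0],
    [195, 163, 115, 0],
    [225, 188, 115, 0],
    [255, 213, 115, 0],
    [280, 234, 115, 0],
    [305, 255, 115, 0],
    [320, 268, 115, 0],
    [320, 268, 115, 0],
    [320, 268, 115, 0],
    [320, 268, 115, 0],
  ],
)

```text
time: 15.72
tool_pos: [701.2, -21.8, 123.2]
tcp_rot: [0.978, 1.55, -0.595]
contact_force: [-0.2, -0.6, -0.3]
grip_width: 24.2
```

```bash
python3 look.py w5; python3 - <<'E'
from h import *
im=capture("top")[:,:,::-1][110:290,190:470]
cv2.imwrite("pics/top5.png",im)
w=cv2.imread("pics/w5.png"); cv2.imwrite("pics/both5.png",np.vstack([w,cv2.resize(im,(640,411))[:200]]))
E
```

```text
15.7167 [701.17158431 -21.80810537 123.1867547 ] [-0.00203896 -0.99992964  0.011686  ] [-0.13599202  0.74186083  1.1240002  -0.0097396   1.25699914  1.43966168]
```

View pics/both5.png

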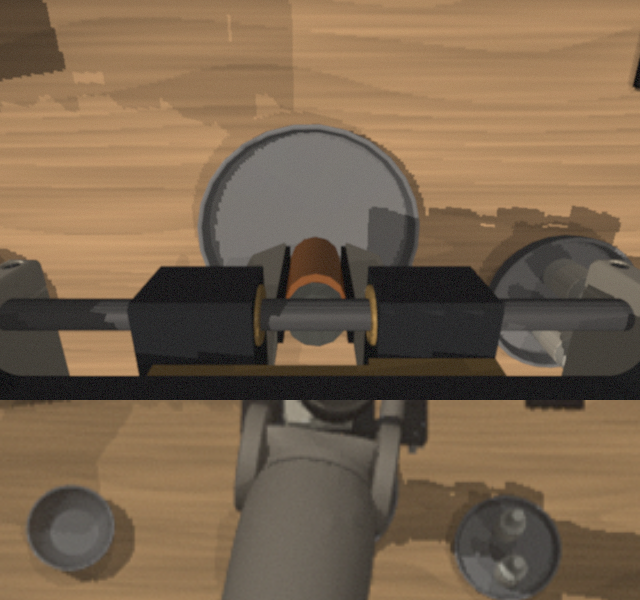

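Both bottles stand in the small tray. The large tray's far rim is at (311,127), its sides at (200,220) and (419,220); the vial hangs straight.

```bash
python3 - <<'E'
from h import *
P=np.load("pics/w5.npy");K=camera_info("wrist")["camera_matrix"]
for n,u,v,z in [("far",311,127,16),("l",200,220,16),("r",419,220,16)]: print(n,ray(K,P,u,v,z))
E
```

```text
far [757.8 -20.8]
l [685.6  67.8]
r [ 684.5 -106.8]
```

Request:
carry_out(
  rows=[
    [1, 1, -40, 0],
    [1, 1, -75, 0],
    [1, 1, -95, 0],
    [1, 1, -104, 0],
    [1, 1, -108, 0],
    [1, 1, -110, 0],
    [1, 1, -110, 0],
    [1, 1, -110, 0],
  ],
)

```text
time: 16.48
tool_pos: [703.3, -21.8, 15.8]
tcp_rot: [1.056, 1.546, -0.518]
contact_force: [-0.0, -0.4, 0.0]
grip_width: 24.9
```

Request:
carry_out(
  rows=[
    [0, 0, -1, 0],
    [0, 0, -2, 0],
    [0, 0, -3, 0],
    [0, 0, -3, 0],
    [0, 0, -3, 0],
  ],
)

```text
time: 16.9
tool_pos: [703.3, -21.7, 12.9]
tcp_rot: [1.058, 1.546, -0.517]
contact_force: [-1.0, -0.3, 0.4]
grip_width: 24.4
```

Request:
carry_out(
  rows=[
    [0, 0, -1, 0],
    [0, 0, -1, 0],
    [0, 0, -1, 0],
  ],
)

```text
time: 17.15
tool_pos: [703.4, -21.7, 12.9]
tcp_rot: [1.06, 1.546, -0.514]
contact_force: [-3.7, -0.4, 4.6]
grip_width: 24.3
```

Request:
carry_out(
  rows=[
    [0, 0, 0, 0],
    [0, 0, 0, 0],
    [0, 0, 0, 0],
    [0, 0, 0, 0],
    [0, 0, 10, 0],
    [0, 0, 30, 0],
    [0, 0, 65, 0],
    [0, 0, 100, 0],
    [0, 0, 130, 0],
    [0, 0, 130, 0],
    [0, 0, 130, 0],
  ],
  hand=42,
)

```text
time: 18.07
tool_pos: [704.7, -21.9, 146.3]
tcp_rot: [1.13, 1.54, -0.444]
contact_force: [-0.4, 0.2, -1.0]
grip_width: 41.8
```

Request:
carry_out(
  rows=[
    [-287, -122, 0, 0],
    [-287, -122, 0, 0],
    [-287, -122, 0, 0],
    [-287, -122, 0, 0],
    [-287, -122, 0, 0],
    [-287, -122, 0, 0],
    [-287, -122, 0, 0],
    [-287, -122, 0, 0],
    [-287, -122, 0, 0],
    [-287, -122, 0, 0],
    [-287, -122, 0, 0],
  ],
  hand=91,
)

```text
time: 18.98
tool_pos: [418.1, -143.8, 146.1]
tcp_rot: [1.138, 1.541, -0.437]
contact_force: [0.3, -0.0, 0.1]
grip_width: 91.1
```

Request:
carry_out(
  rows=[
    [-3, 0, -40, 0],
    [-3, 0, -80, 0],
    [-3, 0, -115, 0],
    [-3, 0, -132, 0],
    [-3, 0, -138, 0],
    [-3, 0, -142, 0],
    [-3, 0, -142, 0],
    [-3, 0, -142, 0],
    [-3, 0, -142, 0],
  ],
)

```text
time: 19.73
tool_pos: [416.1, -144.1, 5.2]
tcp_rot: [1.133, 1.538, -0.441]
contact_force: [-0.6, -0.4, 1.2]
grip_width: 91.2
```

Request:
carry_out(
  rows=[
    [0, 0, 0, 0],
    [0, 0, 0, 0],
    [0, 0, 0, 0],
    [0, 0, 0, 0],
    [0, 0, 0, 0],
    [0, 0, 0, 0],
    [0, 0, 0, 0],
    [0, 0, 0, 0],
    [0, 0, 0, 0],
    [0, 0, 0, 0],
  ],
  hand=45,
)

```text
time: 20.57
tool_pos: [416.1, -144.2, 5.3]
tcp_rot: [1.133, 1.538, -0.441]
contact_force: [-0.2, 0.2, 4.0]
grip_width: 55.0
```

Request:
carry_out(
  rows=[
    [0, 0, 30, 0],
    [0, 0, 65, 0],
    [30, 17, 90, 0],
    [60, 34, 95, 0],
    [95, 53, 95, 0],
    [130, 73, 95, 0],
    [165, 92, 95, 0],
    [195, 109, 95, 0],
    [215, 120, 95, 0],
    [222, 124, 95, 0],
    [222, 124, 80, 0],
    [222, 124, 50, 0],
    [222, 124, 25, 0],
    [222, 124, 12, 0],
    [222, 124, 8, 0],
    [222, 124, 6, 0],
    [222, 124, 6, 0],
    [222, 124, 6, 0],
  ],
)

```text
time: 22.07
tool_pos: [638.8, -20.5, 12.5]
tcp_rot: [1.147, 1.536, -0.427]
contact_force: [0.1, -0.0, -1.1]
grip_width: 55.1
```

Request:
carry_out(
  rows=[
    [0, 0, -1, 0],
    [0, 0, -2, 0],
    [0, 0, -3, 0],
    [0, 0, -3, 0],
    [0, 0, -3, 0],
  ],
)

```text
time: 22.48
tool_pos: [638.8, -20.5, 9.6]
tcp_rot: [1.15, 1.536, -0.425]
contact_force: [0.8, 1.0, -1.1]
grip_width: 54.8
```

Request:
carry_out(
  rows=[
    [0, 0, -1, 0],
    [0, 0, -1, 0],
    [0, 0, -1, 0],
    [0, 0, -1, 0],
    [0, 0, 10, 0],
    [0, 0, 35, 0],
    [0, 0, 70, 0],
    [0, 0, 105, 0],
    [0, 0, 135, 0],
    [0, 0, 135, 0],
    [0, 0, 135, 0],
  ],
  hand=68,
)

```text
time: 23.4
tool_pos: [640.0, -20.6, 147.8]
tcp_rot: [1.186, 1.531, -0.388]
contact_force: [1.2, 0.1, -0.1]
grip_width: 68.1
```

Request:
carry_out(
  rows=[
    [-205, 168, 0, 0],
    [-205, 168, 0, 0],
    [-205, 168, 0, 0],
    [-205, 168, 0, 0],
    [-205, 168, 0, 0],
    [-205, 168, 0, 0],
    [-205, 168, 0, 0],
    [-205, 168, 0, 0],
    [-205, 168, 0, 0],
    [-205, 168, 0, 0],
    [-205, 168, 0, 0],
  ],
  hand=91,
)

```text
time: 24.32
tool_pos: [436.1, 146.6, 147.5]
tcp_rot: [1.181, 1.531, -0.394]
contact_force: [0.6, 0.2, -0.2]
grip_width: 90.5
```

```bash
python3 look.py w6; python3 - <<'E'
from h import *
im=capture("top")[:,:,::-1][110:290,190:470]
w=cv2.imread("pics/w6.png")[:,:]; cv2.imwrite("pics/both6.png",np.vstack([w[:300],cv2.resize(im,(640,411))[:280]]))
print(toolT(get_obs()))
E
```

```text
24.3167 [436.08356289 146.57756239 147.51367649] [-0.00496643 -0.99987111  0.01526749] [ 0.17253735  0.29597564  1.83723607 -0.02609201  0.97459075  1.76230311]
[[ 3.69374982e-02  9.99304237e-01 -5.16369558e-03  4.35857512e+02]
 [-1.54007796e-02 -4.59736100e-03 -9.99870832e-01  1.46586057e+02]
 [-9.99198898e-01  3.70122520e-02  1.52202493e-02  1.47502802e+02]
 [ 0.00000000e+00  0.00000000e+00  0.00000000e+00  1.00000000e+00]]
```

View pics/both6.png

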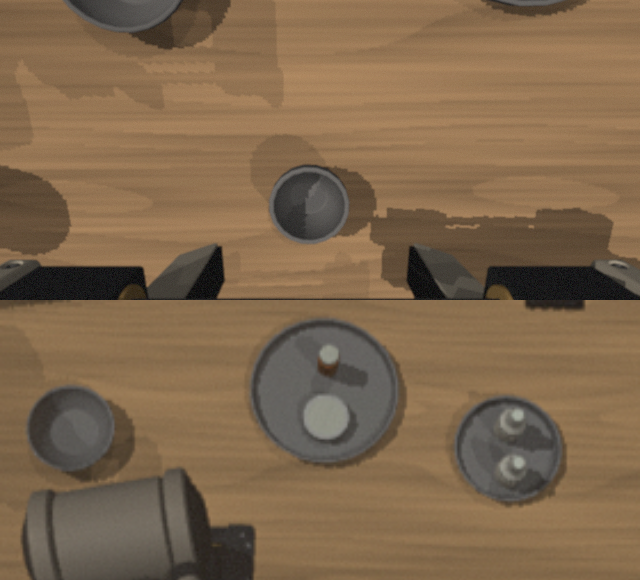

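Vial and compact are side by side in the large tray, and both bottles are upright in the small tray. The small cover's rim centre is at (309,204).

```bash
python3 - <<'E'
from h import *
P=np.load("pics/w6.npy");K=camera_info("wrist")["camera_matrix"]
print(ray(K,P,309,204.5,40))
E
```

```text
[434.9 149.1]
```

Request:
carry_out(
  rows=[
    [-2, 3, -40, 0],
    [-2, 3, -80, 0],
    [-2, 3, -105, 0],
    [-2, 3, -116, 0],
    [-2, 3, -120, 0],
    [-2, 3, -120, 0],
    [-2, 3, -120, 0],
    [-2, 3, -120, 0],
  ],
)

```text
time: 25.08
tool_pos: [434.9, 149.6, 28.5]
tcp_rot: [1.209, 1.529, -0.367]
contact_force: [-0.1, -0.5, 0.7]
grip_width: 91.1
```

Request:
carry_out(
  rows=[
    [0, 0, 0, 0],
    [0, 0, 0, 0],
    [0, 0, 0, 0],
    [0, 0, 0, 0],
    [0, 0, 0, 0],
    [0, 0, 0, 0],
    [0, 0, 0, 0],
    [0, 0, 0, 0],
    [0, 0, 0, 0],
    [0, 0, 0, 0],
  ],
  hand=54,
)

```text
time: 25.92
tool_pos: [435.0, 149.6, 28.8]
tcp_rot: [1.215, 1.528, -0.361]
contact_force: [-1.3, -0.7, 6.4]
grip_width: 63.3
```

Request:
carry_out(
  rows=[
    [0, 0, 25, 0],
    [0, 0, 60, 0],
    [20, 14, 85, 0],
    [50, 36, 90, 0],
    [80, 58, 90, 0],
    [110, 79, 90, 0],
    [140, 101, 90, 0],
    [165, 119, 90, 0],
    [178, 128, 90, 0],
    [178, 128, 90, 0],
    [178, 128, 90, 0],
    [178, 128, 90, 0],
  ],
)

```text
time: 26.92
tool_pos: [611.9, 277.0, 118.0]
tcp_rot: [1.175, 1.53, -0.401]
contact_force: [-0.2, -0.6, 0.0]
grip_width: 63.3
```

```bash
python3 look.py w7
```

```text
26.9167 [611.89334507 276.98982486 117.96546397] [-0.00558369 -0.99986223  0.01563146] [ 0.32389469  0.68574379  1.24991439 -0.02914372  1.17569582  1.91079404]
```

View pics/w7.png

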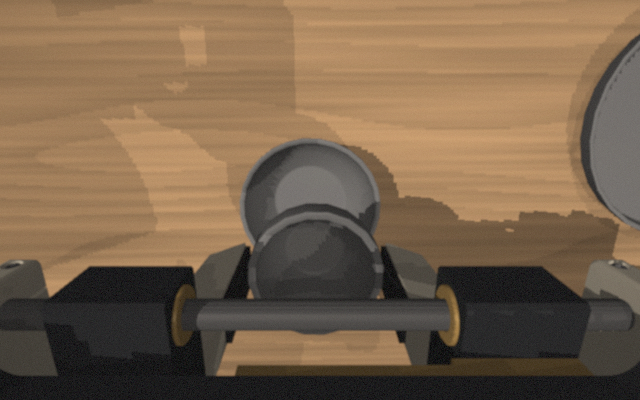

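The large cover's rim: far edge (310,139), sides (241,200) and (379,200); the held cover looks level, its rim centred at about column 315.

```bash
python3 - <<'E'
from h import *
P=np.load("pics/w7.npy");K=camera_info("wrist")["camera_matrix"]
for u,v in [(310,139),(241,202),(379,202)]: print(ray(K,P,u,v,30))
print(ray(K,P,315,265,129))
E
```

```text
[663.7 278.2]
[618.8 328.8]
[617.8 228.2]
[615.7 276.4]
```

Request:
carry_out(
  rows=[
    [-1, 1, -30, 0],
    [-1, 1, -55, 0],
    [-1, 1, -70, 0],
    [-1, 1, -77, 0],
    [-1, 1, -81, 0],
    [-1, 1, -82, 0],
    [-1, 1, -82, 0],
    [-1, 1, -82, 0],
  ],
)

```text
time: 27.63
tool_pos: [611.7, 278.1, 37.8]
tcp_rot: [1.221, 1.528, -0.355]
contact_force: [-0.1, -0.1, 0.1]
grip_width: 63.3
```

Request:
carry_out(
  rows=[
    [0, 0, -1, 0],
    [0, 0, -2, 0],
    [0, 0, -3, 0],
    [0, 0, -4, 0],
    [0, 0, -4, 0],
    [0, 0, -4, 0],
  ],
)

```text
time: 28.13
tool_pos: [611.7, 278.1, 33.9]
tcp_rot: [1.224, 1.528, -0.353]
contact_force: [-0.6, -0.2, -0.1]
grip_width: 63.0
```

Request:
carry_out(
  rows=[
    [0, 0, -1, 0],
    [0, 0, -1, 0],
    [0, 0, -1, 0],
  ],
)

```text
time: 28.38
tool_pos: [611.8, 278.1, 33.8]
tcp_rot: [1.228, 1.527, -0.348]
contact_force: [-1.4, -1.9, 5.6]
grip_width: 63.4
```

Request:
carry_out(
  rows=[
    [0, 0, 0, 0],
    [0, 0, 0, 0],
    [0, 0, 0, 0],
    [0, 0, 0, 0],
    [0, 0, 0, 0],
    [0, 0, 10, 0],
    [0, 0, 35, 0],
    [0, 0, 70, 0],
    [0, 0, 105, 0],
    [0, 0, 135, 0],
    [-80, 0, 150, 0],
    [-80, 0, 150, 0],
    [-120, -120, 150, 0],
    [-120, -120, 150, 0],
    [-120, -120, 150, 0],
    [-120, -120, 150, 0],
    [-120, -120, 150, 0],
  ],
  hand=82,
)

```text
time: 29.8
tool_pos: [491.6, 156.5, 185.0]
tcp_rot: [1.243, 1.526, -0.336]
contact_force: [-0.8, -0.3, -0.2]
grip_width: 82.2
```

```bash
python3 look.py w8; python3 - <<'E'
from h import *
im=capture("top")[:,:,::-1][110:270,190:470]
s=capture("scene")[:,:,::-1][140:300,200:440]
cv2.imwrite("pics/both8.png",np.vstack([cv2.resize(s,(450,300),interpolation=3),cv2.resize(im,(450,257))]))
E
```

```text
29.8 [491.60571475 156.53390934 185.03802567] [-0.00892666 -0.99985767  0.01431638] [ 0.17314524  0.34423611  1.64459135 -0.02417701  1.11401535  1.76281102]
```

View pics/both8.png

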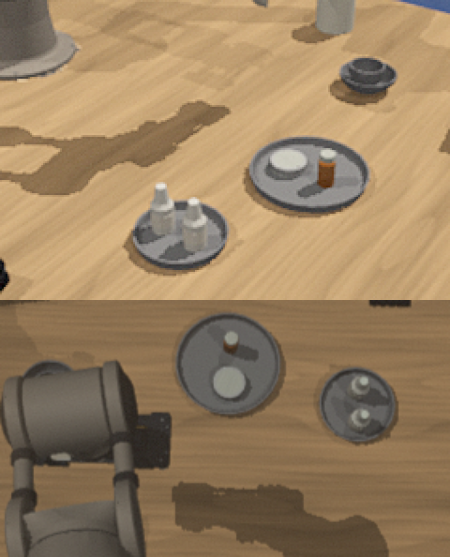

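View pics/w8.png

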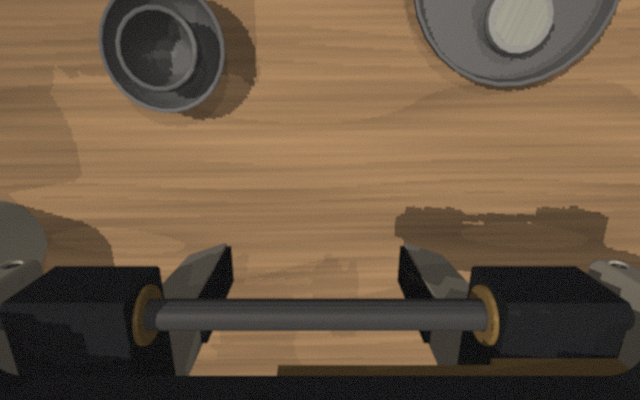

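The small cover sits level inside the large one, with its rim centred at (156,48) in the wrist view against about (163,48) for the large rim, which fits parallax. Bottles, vial and compact are all in place, so I'm handing in.

```bash
python3 -c "
from plant import *
print(close_job())"
```

```text
the job is handed in; nothing more can be done
None
```

The cart is tidied and the job handed in, with about 30 s of the 122 s used. I did it in the order asked:
- **Bottles:** both eye-drop bottles stand in the small tray.
- **Vial and compact:** the vial stands in the large tray, with the compact flat beside it, lid up.
- **Covers:** the small cover, still upside down, sits inside the large one. I released it about 5 mm above the height where I picked it up, which is the large cover's floor thickness.

**Last checks:** the final scene, top and wrist pictures showed the bottles and vial upright and the compact flat. The small cover looked level and roughly centred, judged by eye only. The arm never went near the spectacle case or the mug, but I did not re-measure where they stand. Contact forces printed at the end of each move stayed under about 7 N.

**Disagreements:** the top and wrist cameras differed by 2–5 mm on positions. The tool also drifted to about 2.5° of tilt over the run; this did not visibly affect any placement.

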